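Unpack a whetstone and pump the sharpening clamp onto it

ROBOT

A 6-joint arm with a two-finger parallel gripper is mounted at the origin on the work surface. World frame = base frame: x ahead of the robot, y to its left, z up, the work surface at z = 0. Lengths are in mm, angles in rad, forces in N, time in s.
With the tool pointing down it reaches from about 275 to 750 mm from the base axis. Payload 10.2 kg.
Tool frame: the origin (TCP) lies between the finger pads; the fingertips stand 17 mm ahead of it and the grasp point (between the pads) lies 2 mm behind it; y points along the fingers, x is the direction in which the jaws open and shut, and the axes are right-handed (so a half turn about y gives the same grasp; the last joint's range is limited). The gripper opens to 85 mm and grips with 20 to 120 N. Pads are 22 mm wide; open, the fingers measure 114 mm over their backs; the gripper's body (76 mm by 85 mm) begins 54 mm behind the grasp point. The pads swing forward as they close: fully open they stand 13 mm farther back than shut.
Start: joints at [1.113, 0.313, 1.498, -0, 1.331, -0.223], TCP at [122.153, 510.598, 248.294] pointing down, gripper open.
Joint ranges: [-2.94, 2.94], [-0.97, 2.17], [0.19, 2.56], [-1.23, 4.37], [0.02, 3.11], [-2.88, 2.88]. Speed limits (rad/s): [2.39, 2.39, 3.01, 3.14, 3.14, 3.14].

INTERFACE

Orientations are given as a unit quaternion [w, x, y, z].
In Python, from rig import ctrl gives the robot as it stands.
- The arm moves only by the tool jog_arm, never from a script. Its argument "targets" is a list of rows, each an object with "offset": the shift along the tool's x, y, z in m, a list of three; "yaw": the turn about the tool's y in rad. In form: [{"offset": [dx, dy, dz], "yaw": yaw}, ...]. A call has 1 to 12 rows; each row is the pose to reach, as a shift and turn from the pose measured when the call began, along the tool's axes at that moment; what a row does not reach only later rows make up. A row lasts 1/12 s, in which the tool goes at most 41.7 mm and 7.16 degrees, less where a joint would pass 70% of its speed; a pose out of reach is approached as far as the arm can. A call with a gripper value outside its range is refused whole. "fingers" is the finger opening in m, from 0 to 0.0854, set as the call begins (left out, the last holds). The fingers move at their own pace and stop on an object; "grip_force" is the grip in N (left out, the last holds). Time passes only in rows, so rows that repeat a pose let the fingers close. It gives the time, the measured TCP pose, the force and the opening at its end, in the units of the state.
- ctrl.sense(): the state, without advancing time (a new reading comes with each control period).
- ctrl.capture(name): name is "side" or "top"; returns a dict with "img" (480x640x3 uint8, red, green, blue), "intrinsics" (3x3 intrinsics, pixels), "T" (4x4, takes a point from camera to world coordinates). Camera axes: x right, y up, looking along -z (the intrinsics and any distortion apply to the point x, -y, -z); pixel columns grow to the right and rows downward; lengths in mm; the calibration is good to about 2 mm. A picture is of the moment at which its call begins. There is no depth.
- ctrl.finish_job(): hands the job in, once; it reports no verdict.
Trained networks look in the newest picture that a camera, given by its name, has taken for a name from the list of things; names that differ only in an ending like _2 or _b are one class to them, and where a whole thing is asked for, a point or a joint stands for the part that bears it (a point fixed in the world has none). Each returns a list of dicts, best first, with "score" (0 to 1); they miss things now and then, are a little off and sometimes report something else, mostly with a low value. They report only what shows in the picture. A call takes as long as a camera call. They do not tell look-alikes from the thing itself.
- ctrl.boxes_of(camera, target): "box" ([left, top, right, bottom] in pixels, round what is visible of it).
- ctrl.regions_of(camera, target): "region" (480x640 bool, what is visible of it) and "box" ([left, top, right, bottom] in pixels, round what is visible of it).
The state is a dict: "time_s": time; "joints": joint angles; "dq": joint speeds; "tau": joint torques, N m; "eef_pos": TCP position; "ee_rot": TCP orientation; "force": force on the tool from outside, world axes, zero at the start; "wrist_torque": the same for the moment, N m; "grip_width": opening from 0.0 (shut) to 1.0 (fully open).
Only numpy, scipy, OpenCV 4.12 (cv2) and the standard library are available. Lean on these libraries where they do the work, as an engineer would, in place of code of your own. Each camera call takes 0.05 s, during which the arm holds its last target.

TASK

At the butcher's counter, fold both flaps of the small carton wide open, take out the whetstone and lay it flat and lengthways on the bed of the sharpening clamp, between the moving jaw and the fixed jaw. Then let go of it and pump the clamp's two upright levers (squeeze them together, release, squeeze again) until the jaw has pushed the stone against the fixed jaw and holds it at both ends; squeeze lightly, for the stone is brittle, and do not push the jaw by hand. Finish while still holding the levers squeezed on the clamped stone, and leave the jar, the cup and the brush where they stand.

Things in the scene. Friction and masses are not known exactly. Their poses are not given: they have to be found in the camera images.
- carton_mouth (a point): centre of the open mouth of a plain cardboard carton fixed to the counter, 60 mm above the counter. Outside 140 (its x) x 180 (its y) x 60 mm high, walls and floor 4 mm thick. A flap is hinged along each long rim (its -x rim and its +x rim)
- flap_near (a joint): hinge of the flap on the carton's -x rim (the robot's side): 0 = shut level, 1.57 = standing upright, stops at 2.6 rad folded outward. It starts half raised at 0.8 to 1.05 rad and stays where it is left; about 0.5 N at its edge moves it. Flap 62 mm from hinge to free edge, 176 mm long, 3 mm thick
- flap_far (a joint): the same for the flap on the carton's +x rim. Between the free edges of both half-raised flaps lies a gap of 50 mm or more over the middle of the carton, the edges 45 to 55 mm above the rim: shut fingers let down in the middle can push each flap outward from its inner side
- stone_center (a point): centre of the whetstone, a loose two-layer grey block, 100 (its x) x 36 (its y) x 30 mm (its z), 0.25 kg. It starts flat on the carton's floor (its underside 4 mm above the counter), near the middle, its long side roughly along the carton's y. Brittle: the jaw must not press it with more than 80 N, so pump with a light grip, about 20 to 40 N
- clamp: the sharpening clamp, screwed to the counter; origin on the counter under the moving jaw's face when fully retracted. Its x runs in the closing direction: levers, push rod, moving jaw, bed, fixed jaw. Base 80 mm wide, 12 mm high, x = -162 to 183 mm. Bed 30 mm wide, x = 4 to 156 mm, top 30 mm up. Fixed jaw: face at x = 156 mm, 50 mm wide. All but the levers is below 71 mm
- seat (a point): point on the top face of the bed (30 mm above the counter), 106 mm along the clamp's x, where the middle of the stone's underside comes to lie when the stone is clamped: long side along the clamp's x, one end on the fixed jaw. It may be laid down up to 15 mm short of this, towards the levers; the jaw pushes it along. Axes as the clamp's
- jaw_face (a point): centre of the moving jaw's face (44 mm wide, from 34 to 68 mm above the counter). It starts 0 to 30 mm along the clamp's x and holds the stone against the fixed jaw at 56 mm. Ratchet with 10 mm teeth: a full squeeze of the levers moves it on by about 20 mm (the first by 10 to 24), so two to four strokes are needed; it stays put when the levers are released
- jaw: the moving jaw with its push rod, one rigid steel and aluminium part; origin on the counter level under its face
- squeeze_point (a point): point midway between the two upright levers, 105 mm above the counter, 100 mm behind the clamp's origin (-x). Reach down here with the fingers closing along the clamp's x, one finger outside each lever. Same axes as the clamp
- stroke (a joint): how far both levers are squeezed, in m of ratchet feed: 0 = released, 0.024 = fully squeezed. Geared together, they move alike towards each other; a spring of 4 to 6 N returns them. Over their outer faces at the squeeze point: 58 mm released, 30 mm squeezed. The jaw feels about 1.4 times the squeeze of each finger, less 6 N; once the stone is held at both ends the levers stop part-way
- rear_lever: the lever farther from the jaw: black grip blade 32 mm wide across the clamp, 8 mm thick, from about 70 to 130 mm above the counter, on two steel cheeks (origin on its hinge, 14 mm above the counter and 11 mm behind the squeeze point)
- front_lever: the same of the lever nearer the jaw (hinge 11 mm before the squeeze point)
- jar: bystander: glass jar with a steel cap, 60 mm across, 85 mm high, origin at the centre of its underside
- cup: bystander: steel cup, 72 mm across, 80 mm high, origin at the centre of its underside
- brush: bystander: scrubbing brush with a handle, lying on the counter; origin on its underside
There are look-alikes about, which are no part of the job. Of the things shaped like the part that bears carton_mouth, the cardboard one is meant.

How it is judged (in metres and radians):
On the way, in this order (a step that is already met when the one before it is completed fails the run):
1. both flaps are folded open past upright (more than 1.75 rad) (value of joint each of flap_near, flap_far above 1.75 rad), for 0.2 s.
2. the stone lies flat on the clamp's bed between the jaws, within 10 mm of its middle line, and is let go (z of stone_center in the frame of seat between 0.01 and 0.019 m and y of stone_center in the frame of seat between -0.01 and 0.01 m and x of stone_center in the frame of seat between -0.06 and 0.004 m and angle between the x axis of stone_center and the x axis of clamp, either way round below 0.2 rad and contact force between the fingers and stone below 0.1 N), for 0.2 s.
3. the stone is gripped between the moving jaw and the fixed jaw with the levers squeezed by the fingers (contact force between jaw and stone above 5 N and x of stone_center in the frame of seat above -0.002 m and (contact force between the fingers and rear_lever above 2 N or contact force between the fingers and front_lever above 2 N)), for 0.2 s.
At the end, for the whole second after the job is handed in: The stone lies flat on the bed (within 12 mm of its middle line, 0.15 rad), pressed by the moving jaw (over 5 N) against the fixed jaw (gap under 2 mm), while the fingers still squeeze the levers (over 2 N, levers off rest) and are off the stone; both flaps stay open past 1.6 rad (all of step 3 and value of joint stroke above 0.0015 m and z of stone_center in the frame of seat between 0.01 and 0.019 m and y of stone_center in the frame of seat between -0.012 and 0.012 m and angle between the x axis of stone_center and the x axis of clamp, either way round below 0.15 rad and contact force between the fingers and stone below 0.1 N and value of joint each of flap_near, flap_far above 1.6 rad); the arm keeps its last pose, push and grip.
It fails at once if the stone is crushed (more than 80 N from the jaw) (contact force between jaw and stone above 80 N).
It fails at once if the jaw is pushed by hand (more than 3 N from the arm or fingers) (contact force between any of the arm, the fingers and jaw above 3 N).
It fails at once if the jar is moved more than 30 mm (distance of jar from where it was at the start of the episode above 0.03 m).
It fails at once if the cup is moved more than 30 mm (distance of cup from where it was at the start of the episode above 0.03 m).
It fails at once if the brush is moved more than 30 mm (distance of brush from where it was at the start of the episode above 0.03 m).
It also fails if it takes over 58 s, if anything falls off the work surface, if the arm or the gripper's body presses on something with over 40 N, if the wrist force passes 120 N, or if a joint passes its speed limit or range.

## Working session

There is one attempt and no reset: what is moved stays moved. The work goes in short steps, Python scripts to look and compute and a tool call to move; the robot and the scene stay as the last step left them, time stands still between calls to the robot, and variables do not carry over. Pictures are saved under pics/ and viewed, and the job is handed in when it is done.

Besides the shell and the picture viewer there is one more tool, called after ">>>" as name([rows], argument=value, ...), one row to a line, values as JSON. jog_arm: Moves the arm, as the interface text tells. Its arguments: {"type":"object","properties":{"targets":{"type":"array"},"fingers":{"type":"number"},"grip_force":{"type":"number"}},"required":["targets"]}

```bash
ls; mkdir -p pics
python3 - <<'E'
from rig import ctrl
import cv2,numpy as np
for n in ("side","top"):
    c=ctrl.capture(n); cv2.imwrite(f"pics/{n}0.png",c["img"][:,:,::-1]); print(n,c["intrinsics"],np.round(c["T"],4))
print(ctrl.sense())
E
```

```text
pics
side [[615.12714743   0.         321.51354446]
 [  0.         615.12714743 242.22295933]
 [  0.           0.           1.        ]] [[-9.9320000e-01  8.0000000e-02 -8.5100000e-02  4.1618380e+02]
 [-1.1660000e-01 -7.1360000e-01  6.9070000e-01  9.4055300e+02]
 [-5.5000000e-03  6.9590000e-01  7.1810000e-01  1.0302951e+03]
 [ 0.0000000e+00  0.0000000e+00  0.0000000e+00  1.0000000e+00]]
top [[517.44670323   0.         317.87147297]
 [  0.         517.44670323 239.86020528]
 [  0.           0.           1.        ]] [[ 1.3100000e-02  9.8560000e-01 -1.6880000e-01  3.0147300e+02]
 [-9.9960000e-01  1.6900000e-02  2.1600000e-02  6.6013400e+01]
 [ 2.4200000e-02  1.6840000e-01  9.8540000e-01  1.2643879e+03]
 [ 0.0000000e+00  0.0000000e+00  0.0000000e+00  1.0000000e+00]]
{'time_s': 0.1, 'joints': array([ 1.11256768e+00,  3.13405111e-01,  1.49835388e+00,  4.57923865e-06,
        1.33103174e+00, -2.23388778e-01]), 'dq': array([-0.00079371, -0.00243793, -0.00188995,  0.00028354,  0.0029197 ,
        0.00131305]), 'tau': array([ 2.99232503e-03, -4.12895000e+01, -2.60142374e+01, -1.91113954e-04,
        3.05454887e-03,  3.79705261e-05]), 'eef_pos': array([122.06850895, 510.39103721, 247.78935976]), 'ee_rot': array([-0.55495163,  0.55531315,  0.43759848, -0.43836465]), 'force': array([-0.46979283, -0.30393583, -0.27468647]), 'wrist_torque': array([ 0.01933898,  0.02199571, -0.0169322 ]), 'grip_width': 1.0005512516402506}
```

View pics/side0.png

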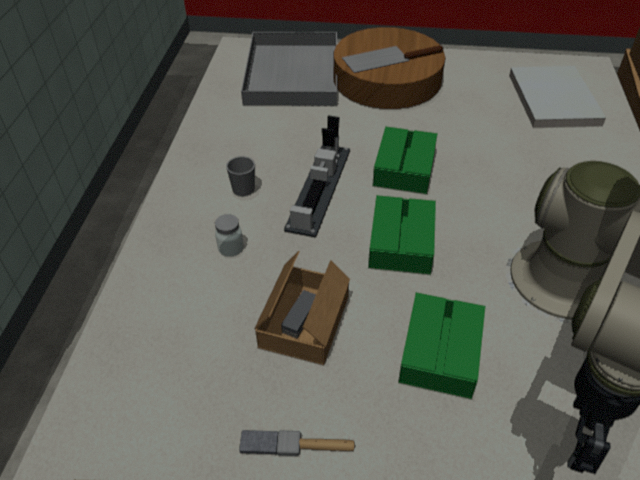

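View pics/top0.png

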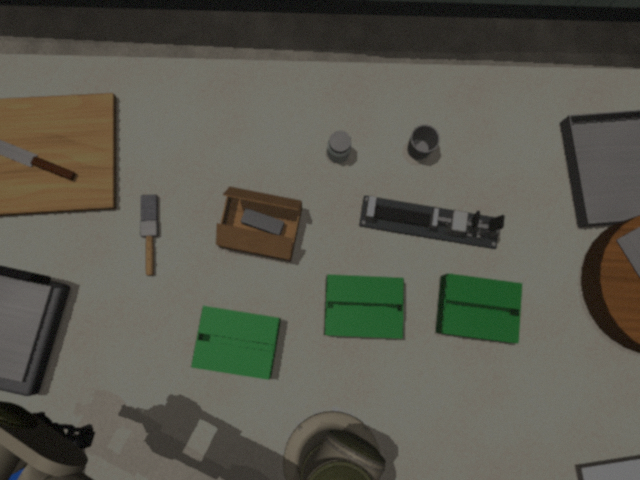

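Side picture: the brown carton is at (303,313) with the grey stone inside at (299,313), the clamp runs (300,215)→(333,130), jar (228,235), cup (241,175), brush (297,442). Top picture: carton (260,223), clamp (362,215)→(500,225) with levers near (485,220). The candidates for the carton are the brown one at (260,223) and green boxes at (237,343), (365,307) and (482,308). I choose the brown one, since it is cardboard and open.

```bash
cat > h.py <<'E'
from rig import ctrl
import cv2,numpy as np
from scipy.spatial.transform import Rotation as R
def cap(n):
    return ctrl.capture(n)
def px2w(c,u,v,z):
    K=c["intrinsics"];T=c["T"]
    d=np.linalg.inv(K)@[u,v,1.]; d=T[:3,:3]@[d[0],-d[1],-d[2]]; o=T[:3,3]
    return o+d*(z-o[2])/d[2]
def w2px(c,p):
    K=c["intrinsics"];T=c["T"]
    q=T[:3,:3].T@(np.asarray(p,float)-T[:3,3]); q=np.array([q[0],-q[1],-q[2]])
    q=K@q; return q[:2]/q[2]
def tri(c1,uv1,c2,uv2):
    A=[];b=[]
    def ray(c,uv):
        p0=px2w(c,*uv,0);o=c["T"][:3,3];d=(p0-o)/np.linalg.norm(p0-o);return o,d
    for c,uv in((c1,uv1),(c2,uv2)):
        o,d=ray(c,uv);P=np.eye(3)-np.outer(d,d);A.append(P);b.append(P@o)
    x=np.linalg.lstsq(np.vstack(A),np.hstack(b),rcond=None)[0]
    return x
def crop(c,x0,y0,w,h,s,name,pts=()):
    im=c["img"][:,:,::-1].copy()[y0:y0+h,x0:x0+w]
    im=cv2.resize(im,None,fx=s,fy=s,interpolation=cv2.INTER_CUBIC)
    im=cv2.convertScaleAbs(im,alpha=1.6)
    for p in pts:
        u,v=w2px(c,p); cv2.circle(im,(int((u+.5-x0)*s),int((v+.5-y0)*s)),3,(0,0,255),-1)
    cv2.imwrite("pics/"+name,im)
E
python3 - <<'E'
from h import *
for n in("side","top"):
    c=cap(n)
    if n=="side": crop(c,220,90,150,280,2.1,"s_c.png"); crop(c,240,240,130,130,4.5,"s_carton.png");crop(c,270,100,100,140,4.2,"s_clamp.png")
    else: crop(c,200,170,130,110,5,"t_carton.png"); crop(c,350,180,160,75,5,"t_clamp.png")
    for t in("stone_center","clamp","rear_lever","front_lever","jaw","carton_mouth","flap_near","flap_far"):
        r=ctrl.regions_of(n,t)
        for q in r[:3]: 
            (cx,cy),wh,a=cv2.minAreaRect(np.argwhere(q["region"])[:,::-1].astype(np.float32)) if q["region"].sum()>3 else((0,0),0,0)
            print(n,t,round(q["score"],2),[round(float(x),1) for x in q["box"]],round(cx,1),round(cy,1),np.round(wh,1),round(a,1))
E
```

```text
side stone_center 0.56 [278.5, 293.2, 313.4, 340.6] 298.7 313.6 [21.5 48.7] 26.6
side clamp 0.89 [283.4, 114.0, 351.4, 238.4] 320.7 177.9 [ 34.8 126. ] 21.2
side rear_lever 0.82 [325.8, 115.4, 339.8, 136.4] 332.5 126.5 [21. 11.] 90.0
side rear_lever 0.31 [286.2, 115.2, 350.2, 237.6] 321.4 177.9 [ 34.7 125.9] 21.4
side front_lever 0.57 [320.6, 128.0, 335.8, 152.2] 328.0 139.0 [22. 12.] 90.0
side front_lever 0.17 [253.0, 252.8, 298.1, 325.4] 277.2 289.8 [10.4 86.2] 25.9
side jaw 0.79 [310.5, 162.8, 328.7, 183.6] 318.5 171.5 [17. 17.] 90.0
side jaw 0.35 [254.3, 251.5, 351.5, 367.2] 303.5 307.5 [ 78.4 108.1] 20.1
side carton_mouth 0.7 [257.6, 252.2, 351.7, 365.2] 303.5 307.6 [ 77.8 107.1] 20.0
side carton_mouth 0.7 [369.5, 194.4, 434.3, 274.5] 402.9 234.7 [65.8 74.8] 5.2
side carton_mouth 0.69 [327.8, 115.6, 339.9, 151.5] 333.0 133.5 [35. 12.] 90.0
side flap_near 0.83 [406.4, 132.4, 436.6, 176.0] 420.9 152.6 [25.1 43.6] 10.8
side flap_near 0.79 [406.8, 197.7, 436.0, 256.8] 420.5 226.9 [28.3 55.8] 1.7
side flap_near 0.65 [445.4, 301.3, 484.4, 377.0] 464.9 340.4 [34.6 77.1] 7.4
side flap_f
[... 591 characters left out ...]
19.3] 2.2
top carton_mouth 0.92 [190.6, 303.2, 276.8, 384.1] 235.3 342.2 [82.  64.2] 9.3
top carton_mouth 0.9 [434.2, 271.1, 521.9, 344.3] 478.9 307.4 [86.  61.2] 7.4
top carton_mouth 0.86 [214.9, 188.1, 299.1, 263.3] 257.3 223.0 [80.6 62.6] 11.3
top flap_near 0.83 [216.6, 223.0, 295.1, 259.2] 252.8 240.8 [78.4 23.8] 10.3
top flap_near 0.8 [187.1, 338.6, 270.9, 379.2] 231.8 359.0 [78.2 28.8] 9.1
top flap_near 0.58 [443.4, 307.1, 520.5, 341.0] 481.2 324.3 [77.1 26.9] 7.4
top flap_far 0.89 [331.5, 275.2, 401.0, 300.7] 365.1 288.6 [74.9 26.5] 2.3
top flap_far 0.76 [199.4, 308.0, 275.1, 341.5] 237.7 324.7 [77.1 27.3] 8.1
top flap_far 0.71 [221.3, 187.8, 298.6, 209.8] 261.5 196.9 [77.1 10.6] 11.3
```

View pics/t_carton.png

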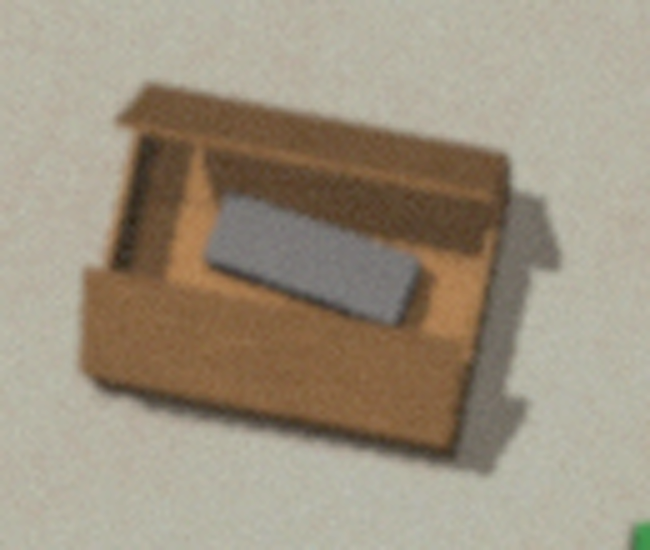

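View pics/s_carton.png

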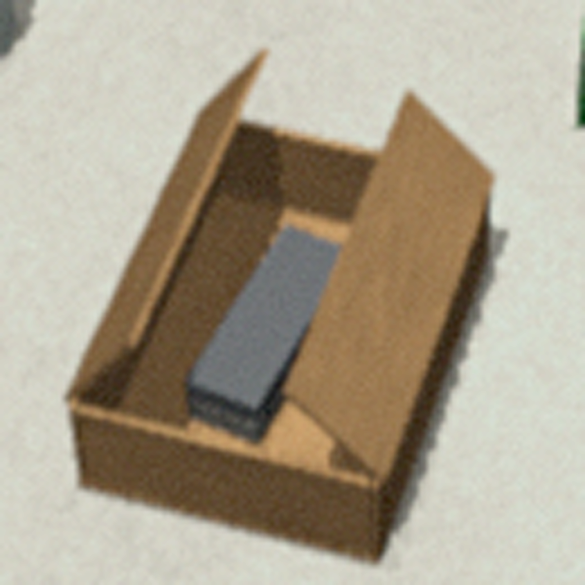

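View pics/t_clamp.png

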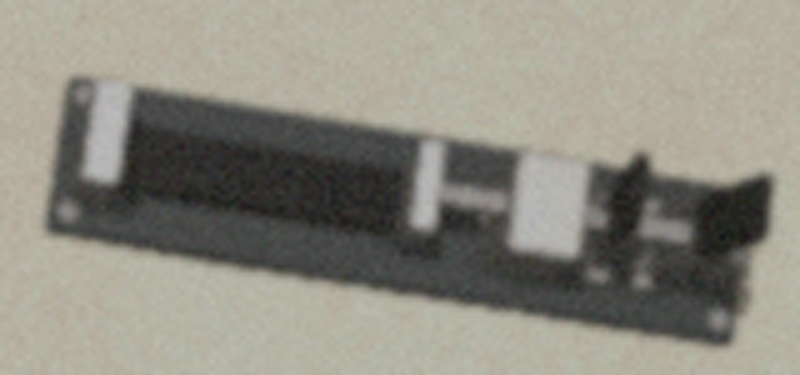

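View pics/s_clamp.png

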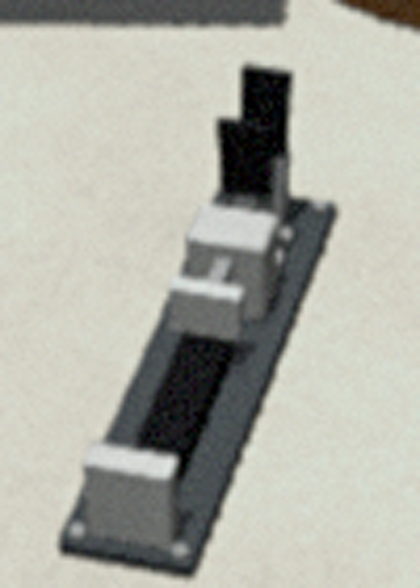

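```bash
cat > fit.py <<'E'
from h import *
from scipy.optimize import least_squares
cs=cap("side");ct=cap("top")
def P(p,l):
    c,s=np.cos(p[2]),np.sin(p[2]); return np.array([p[0]+c*l[0]-s*l[1],p[1]+s*l[0]+c*l[1],l[2]])
def fit(obs,p0):
    f=lambda p:np.hstack([w2px(c,P(p,l))-uv for c,uv,l in obs])
    r=least_squares(f,p0,x_scale=[10,10,.1],loss="soft_l1"); print(np.round(r.x,3),np.round(r.fun.reshape(-1,2),1).tolist()); return r.x
tc=lambda X,Y:(ct,np.array([350+X/5-.4,180+Y/5-.4]))
sc=lambda X,Y:(cs,np.array([270+X/4.2-.4,100+Y/4.2-.4]))
tb=lambda X,Y:(ct,np.array([200+X/5-.4,170+Y/5-.4]))
sb=lambda X,Y:(cs,np.array([240+X/4.5-.4,240+Y/4.5-.4]))
# clamp
cl=fit([(*tc(70,77),(183,-40,12)),(*tc(48,236),(183,40,0)),(*tc(733,343),(-162,40,0)),(*sc(62,552),(183,-40,0)),(*sc(194,575),(183,40,0)),(*sc(337,208),(-162,40,12)),(*sc(88,452),(156,-25,70)),],[400,-50,1.5])
ca=fit([(*sb(70,403),(70,90,60)),(*sb(378,484),(-70,90,60)),(*sb(80,488),(70,90,0)),(*sb(378,562),(-70,90,0)),(*sb(492,182),(-70,-90,60))],[400,180,0.])
st=fit([(*tb(227,192),(50,18,34)),(*tb(420,258),(-50,18,34)),(*tb(390,322),(-50,-18,34)),(*tb(207,250),(50,-18,34)),(*sb(290,225),(-50,18,34)),(*sb(190,385),(50,18,34)),(*sb(255,412),(50,-18,34))],[400,180,1.5])
np.save("poses.npy",[cl,ca,st])
cr=[P(cl,(x,y,12)) for x in(-162,183) for y in(-40,40)]+[P(cl,(156,y,70)) for y in(-25,25)]+[P(cl,(-100,0,105))]+[P(cl,(4,0,30)),P(cl,(156,0,30))]
crop(ct,350,180,160,75,5,"t_clamp1.png",cr);crop(cs,270,100,100,140,4.2,"s_clamp1.png",cr)
br=[P(ca,(x,y,z)) for x in(-70,70) for y in(-90,90) for z in (0,60)]+[P(st,(x,y,34)) for x in(-50,50) for y in(-18,18)]
crop(ct,200,170,130,110,5,"t_carton1.png",br);crop(cs,240,240,130,130,4.5,"s_carton1.png",br)
a=cv2.imread("pics/t_clamp1.png");b=cv2.imread("pics/s_clamp1.png");c=cv2.imread("pics/t_carton1.png");d=cv2.imread("pics/s_carton1.png")
def pad(i,h,w): return cv2.copyMakeBorder(i,0,h-i.shape[0],0,w-i.shape[1],cv2.BORDER_CONSTANT)
cv2.imwrite("pics/cl1.png",cv2.resize(np.hstack([pad(a,590,800),pad(b,590,420)]),(800,387)))
cv2.imwrite("pics/ca1.png",cv2.resize(np.hstack([pad(c,590,650),pad(d,590,585)]),(800,382)))
E
python3 fit.py
```

```text
[ 566.393 -250.746    1.428] [[0.4, -0.2], [-0.2, -0.0], [-0.5, 0.3], [-0.9, 0.6], [0.2, 1.1], [-0.5, -2.3], [1.1, -3.8]]
[ 5.46888e+02  1.79584e+02 -1.85000e-01] [[-0.6, 0.5], [0.2, 0.3], [-0.3, -0.6], [0.3, 0.6], [0.4, -1.9]]
[557.317 175.283   1.882] [[-1.0, 25.4], [0.2, 0.5], [2.0, -26.2], [-1.1, -0.2], [-0.4, -0.6], [30.6, 1.8], [-1.7, -1.3]]
```

View pics/cl1.png

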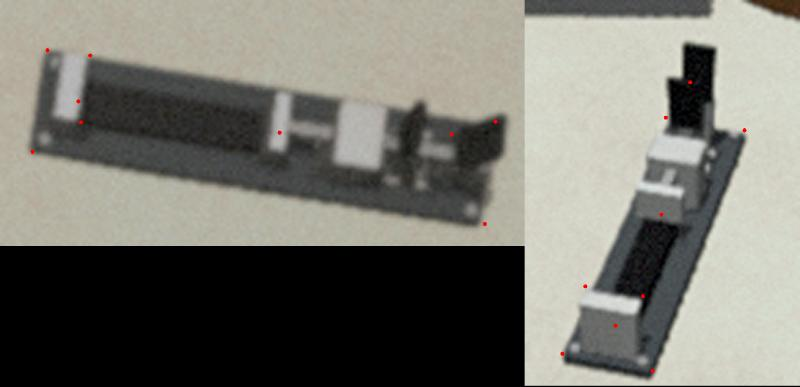

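View pics/ca1.png

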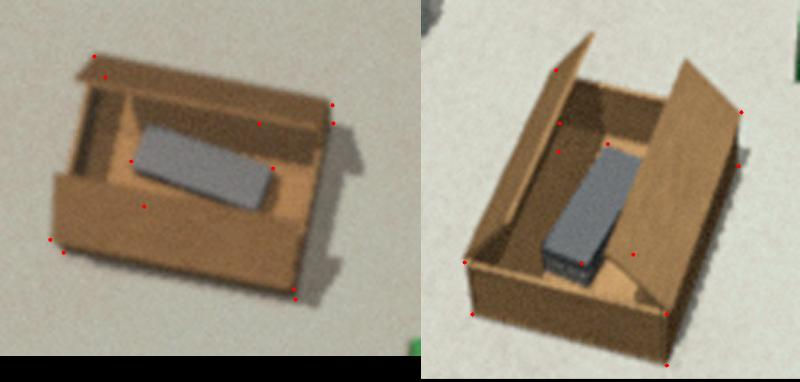

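```bash
cat > p.py <<'E'
import re
s=open('fit.py').read()
s=s.replace(",(*sc(88,452),(156,-25,70)),]","]")
s=re.sub(r"st=fit\(.*?\)\],\[400,180,1.5\]\)","st=fit([(*tb(227,192),(50,-18,34)),(*tb(420,258),(-50,-18,34)),(*tb(390,322),(-50,18,34)),(*tb(207,250),(50,18,34)),(*sb(290,225),(-50,-18,34)),(*sb(190,385),(50,-18,34)),(*sb(255,412),(50,18,34))],[550,180,1.5])",s)
open('fit.py','w').write(s)
E
python3 p.py; python3 fit.py
```

```text
[ 566.092 -251.382    1.428] [[0.7, -0.0], [0.1, 0.1], [-0.3, 0.4], [-0.7, 0.4], [0.4, 1.0], [-0.3, -2.5]]
[ 5.46888e+02  1.79584e+02 -1.85000e-01] [[-0.6, 0.5], [0.2, 0.3], [-0.3, -0.6], [0.3, 0.6], [0.4, -1.9]]
[555.461 176.669   1.236] [[-0.3, -0.5], [-0.3, 0.2], [0.4, 1.2], [-1.7, 1.5], [-0.7, -0.2], [-1.3, -0.9], [0.3, -0.5]]
```

View pics/s_clamp1.png

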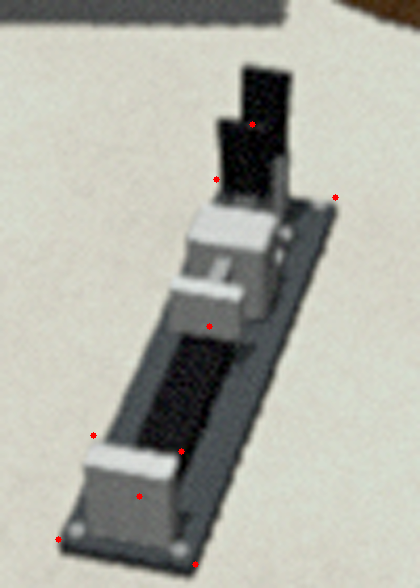

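View pics/t_clamp1.png

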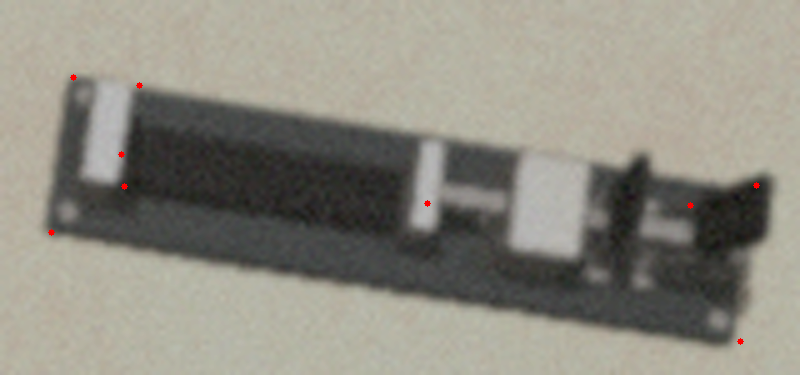

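View pics/ca1.png

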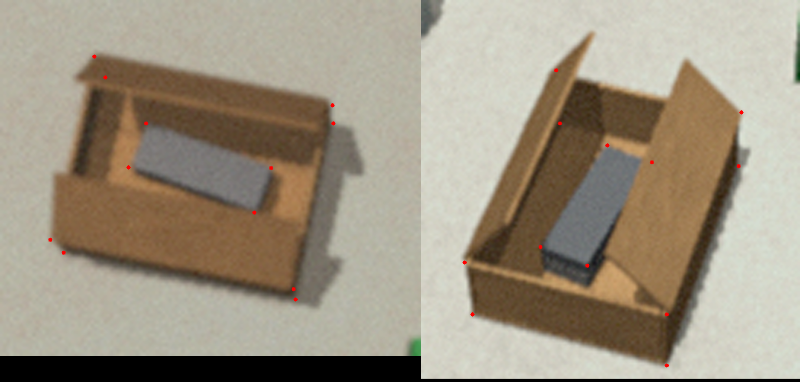

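```bash
cat >> h.py <<'E'
def st():
    s=ctrl.sense(); q=s["ee_rot"]; Rm=R.from_quat([q[1],q[2],q[3],q[0]]).as_matrix(); return s,Rm
def plan(target,ang=None):
    """offset in tool axes (m) to world TCP target (mm); yaw so tool x points along world angle ang (mod pi)"""
    s,Rm=st(); d=Rm.T@(np.asarray(target)-s["eef_pos"])/1000
    a=np.arctan2(Rm[1,0],Rm[0,0]); y=None
    if ang is not None: y=-((ang-a+np.pi/2)%np.pi-np.pi/2)   # tool y down
    print("t",round(s["time_s"],2),"pos",np.round(s["eef_pos"],1),"xang",round(a,3),"j",np.round(s["joints"],2),"F",np.round(s["force"],1),"w",round(s["grip_width"],3),"-> off",np.round(d,4),"yaw",y, "rot",Rm[2].round(3))
E
python3 - <<'E'
from h import *
cl,ca,s0=np.load("poses.npy")
s,Rm=st();print(Rm.round(3))
print("stone in carton",R.from_euler('z',-ca[2]).apply([*(s0-ca)[:2],0]))
plan([*ca[:2],160],s0[2]-np.pi/2)
E
```

```text
[[ 0.233 -0.    -0.973]
 [ 0.973 -0.     0.233]
 [-0.    -1.    -0.   ]]
stone in carton [ 8.96365848 -1.28541351  0.        ]
t 1.2 pos [122.1 510.6 248.3] xang 1.336 j [ 1.11  0.31  1.5  -0.    1.33 -0.22] F [ 0.3 -1.6  0.8] w 0.999 -> off [-0.2231  0.0883 -0.4901] yaw -1.470615231026664 rot [-0. -1. -0.]
```

>>> jog_arm([
  {"offset": [-0.018, 0.0, -0.041], "yaw": 0.12},
  {"offset": [-0.036, 0.0, -0.08], "yaw": 0.24},
  {"offset": [-0.054, 0.02, -0.12], "yaw": 0.36},
  {"offset": [-0.072, 0.03, -0.16], "yaw": 0.48},
  {"offset": [-0.09, 0.04, -0.2], "yaw": 0.6},
  {"offset": [-0.11, 0.05, -0.24], "yaw": 0.72},
  {"offset": [-0.13, 0.06, -0.28], "yaw": 0.84},
  {"offset": [-0.15, 0.06, -0.32], "yaw": 0.96},
  {"offset": [-0.17, 0.06, -0.36], "yaw": 1.08},
  {"offset": [-0.19, 0.06, -0.4], "yaw": 1.2},
  {"offset": [-0.205, 0.06, -0.44], "yaw": 1.32},
  {"offset": [-0.22, 0.06, -0.475], "yaw": 1.44},
], fingers=0.0, grip_force=40)

```text
time_s: 2.2
eef_pos: [509.1, 203.2, 188.5]
ee_rot: [0.706, -0.706, 0.039, -0.039]
force: [0.1, 1.4, -0.2]
grip_width: 0.002
```

Run:
```python
from h import *
cl,ca,s0=np.load("poses.npy")
plan([*ca[:2],155],s0[2]-np.pi/2)
```

```text
t 2.2 pos [509.1 203.2 188.5] xang -0.11 j [0.17 0.42 1.51 0.   1.21 0.28] F [ 0.1  1.4 -0.2] w 0.002 -> off [ 0.0401  0.0335 -0.0193] yaw 0.22458307751971573 rot [ 0. -1.  0.]
```

>>> jog_arm([
  {"offset": [0.02, 0.015, -0.01], "yaw": 0.11},
  {"offset": [0.04, 0.03, -0.019], "yaw": 0.225},
  {"offset": [0.04, 0.05, -0.019], "yaw": 0.225},
  {"offset": [0.04, 0.075, -0.019], "yaw": 0.225},
  {"offset": [0.04, 0.087, -0.019], "yaw": 0.225},
  {"offset": [0.055, 0.087, -0.02], "yaw": 0.225},
  {"offset": [0.07, 0.087, -0.021], "yaw": 0.225},
  {"offset": [0.085, 0.087, -0.022], "yaw": 0.225},
  {"offset": [0.1, 0.087, -0.023], "yaw": 0.225},
  {"offset": [0.112, 0.087, -0.024], "yaw": 0.225},
  {"offset": [0.122, 0.087, -0.025], "yaw": 0.225},
  {"offset": [0.122, 0.087, -0.025], "yaw": 0.225},
])

```text
time_s: 3.2
eef_pos: [628.7, 164.4, 101.1]
ee_rot: [0.697, -0.697, 0.118, -0.118]
force: [0.3, -0.6, 1.1]
grip_width: -0.001
```

Run:
```python
from h import *
cl,ca,s0=np.load("poses.npy")
u=np.array([np.cos(ca[2]),np.sin(ca[2])])
plan([*(ca[:2]-82*u),102],s0[2]-np.pi/2)
plan([*(ca[:2]),102])
crop(cap("side"),220,200,150,170,3.5,"s2.png")
```

```text
t 3.2 pos [628.7 164.4 101.1] xang -0.336 j [0.08 0.72 1.26 0.   1.17 0.41] F [ 0.3 -0.6  1.1] w -0.001 -> off [-0.1633 -0.001  -0.0249] yaw -0.001149633705044506 rot [ 0.001 -1.     0.   ]
t 3.2 pos [628.7 164.4 101.1] xang -0.336 j [0.08 0.72 1.26 0.   1.17 0.41] F [ 0.3 -0.6  1.1] w -0.001 -> off [-0.0823 -0.001  -0.0126] yaw None rot [ 0.001 -1.     0.   ]
```

View pics/s2.png

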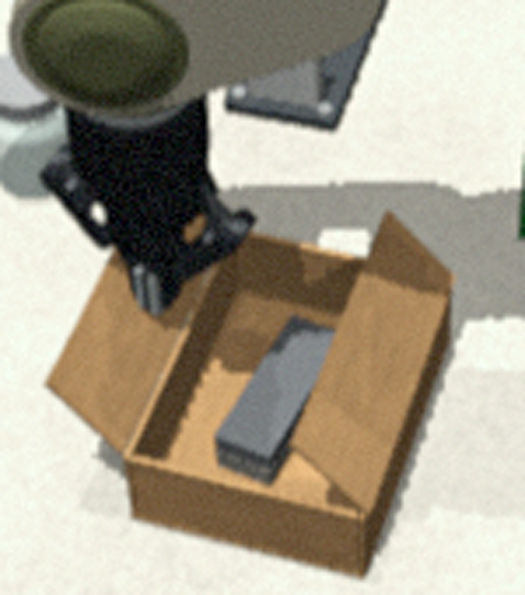

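The far flap now leans outward, down-left of the fingers at crop (120,370). The near one is still half shut at (380,380). Next I push the near flap.

>>> jog_arm([
  {"offset": [-0.03, 0.0, -0.005], "yaw": 0},
  {"offset": [-0.06, 0.0, -0.009], "yaw": 0},
  {"offset": [-0.082, 0.0, -0.0125], "yaw": 0},
  {"offset": [-0.096, 0.0, -0.0145], "yaw": 0},
  {"offset": [-0.11, 0.0, -0.017], "yaw": 0},
  {"offset": [-0.124, 0.0, -0.019], "yaw": 0},
  {"offset": [-0.138, 0.0, -0.021], "yaw": 0},
  {"offset": [-0.152, 0.0, -0.023], "yaw": 0},
  {"offset": [-0.163, 0.0, -0.025], "yaw": 0},
  {"offset": [-0.163, 0.0, -0.025], "yaw": 0},
  {"offset": [-0.13, -0.02, -0.02], "yaw": 0},
  {"offset": [-0.1, -0.04, -0.016], "yaw": 0},
])

```text
time_s: 4.25
eef_pos: [527.7, 182.6, 141.2]
ee_rot: [-0.697, 0.698, -0.119, 0.117]
force: [0.6, -0.2, 0.5]
grip_width: -0.004
```

Run:
```python
from h import *
cl,ca,s0=np.load("poses.npy")
print(s0,ca)
plan([*(s0[:2]),120],s0[2]-np.pi/2)
crop(cap("side"),220,200,150,170,3.5,"s3.png")
crop(cap("top"),200,150,130,130,4,"t3.png")
```

```text
[555.46099932 176.6689201    1.23585775] [ 5.46887592e+02  1.79583736e+02 -1.85291825e-01]
t 4.25 pos [527.7 182.6 141.2] xang -0.334 j [0.12 0.49 1.53 0.   1.12 0.46] F [ 0.6 -0.2  0.5] w -0.004 -> off [0.0282 0.0211 0.0035] yaw 0.0005650464874413785 rot [-0.002 -1.    -0.001]
```

View pics/s3.png

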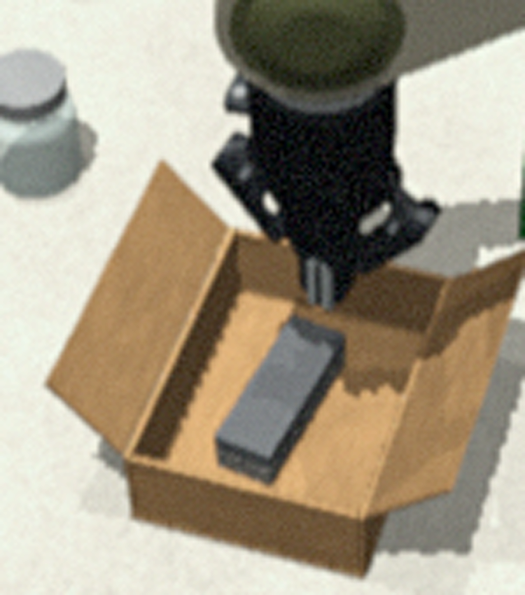

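View pics/t3.png

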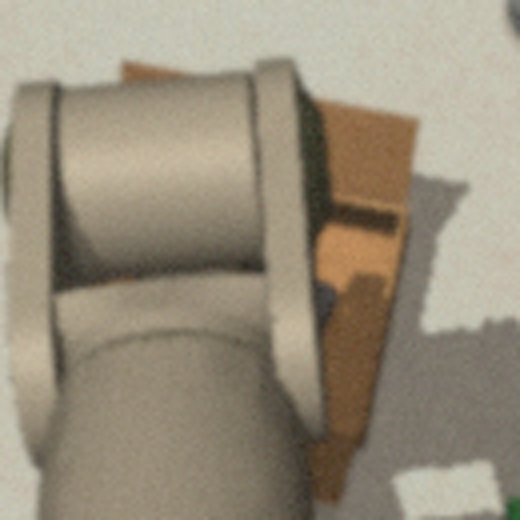

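Run:
```python
from h import *
c=cap("side")
pp=[px2w(c,220+x/3.5-.4,200+y/3.5-.4,34)[:2] for x,y in((292,318),(345,347),(268,457),(217,437))]
pp=np.array(pp);print(pp.round(1),pp.mean(0),[round(float(np.linalg.norm(pp[i]-pp[i-1])),1) for i in range(4)])
for a,b in((0,3),(1,2)): d=pp[b]-pp[a];print(np.arctan2(d[1],d[0]))
# gripper tip check: TCP tip predicted pixel
s,_=st();p=s["eef_pos"].copy();p[2]-=17;print((w2px(c,p)-[220,200])*3.5)
```

```text
[[556.3 126.4]
 [522.1 144.9]
 [555.8 228.8]
 [586.8 218.3]] [555.22979071 179.58915933] [96.8, 38.9, 90.5, 32.7]
1.2506482666635592
1.1886927152782594
[319.4657505  292.34373464]
```

>>> jog_arm([
  {"offset": [0.015, 0.0, 0.002], "yaw": 0},
  {"offset": [0.028, 0.01, 0.004], "yaw": 0},
  {"offset": [0.028, 0.02, 0.004], "yaw": 0},
  {"offset": [0.028, 0.03, 0.004], "yaw": 0},
  {"offset": [0.028, 0.045, 0.004], "yaw": 0},
  {"offset": [0.028, 0.06, 0.004], "yaw": 0},
  {"offset": [0.028, 0.075, 0.004], "yaw": 0},
  {"offset": [0.028, 0.09, 0.004], "yaw": 0},
  {"offset": [0.028, 0.1, 0.004], "yaw": 0},
  {"offset": [0.028, 0.108, 0.004], "yaw": 0},
  {"offset": [0.028, 0.113, 0.004], "yaw": 0},
  {"offset": [0.028, 0.113, 0.004], "yaw": 0},
], fingers=0.06)

```text
time_s: 5.4
eef_pos: [557.5, 176.7, 28.4]
ee_rot: [0.697, -0.697, 0.118, -0.119]
force: [-0.3, -0.1, 0.6]
grip_width: 0.701
```

Run:
```python
from h import *
plan([555.3,178,27],-.335)
crop(cap("side"),240,220,130,140,4.2,"s4.png")
```

```text
t 5.4 pos [557.5 176.7  28.4] xang -0.337 j [0.11 0.69 1.53 0.   0.92 0.44] F [-0.3 -0.1  0.6] w 0.701 -> off [-0.0025  0.0014  0.0005] yaw -0.0018070053588914448 rot [ 0.002 -1.     0.001]
```

View pics/s4.png

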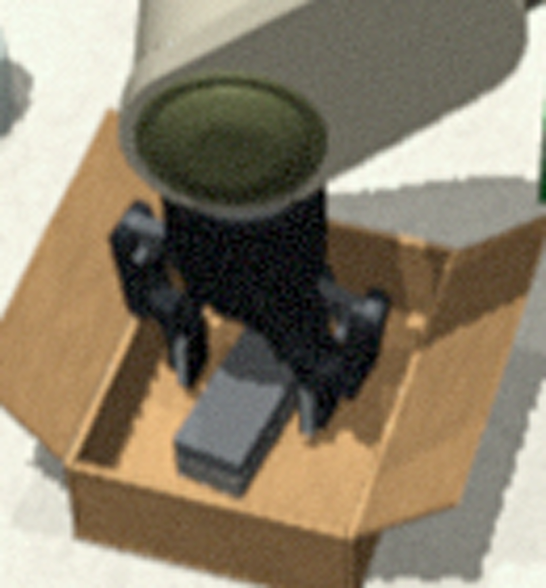

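>>> jog_arm([
  {"offset": [-0.002, 0.001, 0.0], "yaw": 0},
  {"offset": [-0.002, 0.001, 0.0], "yaw": 0},
  {"offset": [-0.002, 0.001, 0.0], "yaw": 0},
  {"offset": [-0.002, 0.001, 0.0], "yaw": 0},
  {"offset": [-0.002, 0.001, 0.0], "yaw": 0},
  {"offset": [-0.002, 0.001, 0.0], "yaw": 0},
], fingers=0.02, grip_force=40)

```text
time_s: 5.95
eef_pos: [556.4, 177.5, 28.9]
ee_rot: [0.698, -0.697, 0.117, -0.12]
force: [0.3, 1.1, 5.5]
grip_width: 0.411
```

>>> jog_arm([
  {"offset": [0.0, -0.015, 0.0], "yaw": 0},
  {"offset": [0.0, -0.035, 0.0], "yaw": 0},
  {"offset": [0.0, -0.06, 0.0], "yaw": 0},
  {"offset": [0.0, -0.085, 0.0], "yaw": 0},
  {"offset": [0.0, -0.11, 0.0], "yaw": 0},
  {"offset": [0.0, -0.13, 0.0], "yaw": 0},
  {"offset": [0.0, -0.14, 0.0], "yaw": 0},
  {"offset": [0.0, -0.14, 0.0], "yaw": 0},
])

```text
time_s: 6.62
eef_pos: [556.5, 177.5, 170.6]
ee_rot: [0.698, -0.696, 0.116, -0.121]
force: [1.0, 0.6, -2.5]
grip_width: 0.417
```

Run:
```python
from h import *
cl,ca,s0=np.load("poses.npy")
p=cl[:2]+99*np.array([np.cos(cl[2]),np.sin(cl[2])])
print(p)
plan([*p,120],cl[2]-np.pi/2)
c=cap("side");crop(c,240,120,130,240,2.5,"s5.png")
for q in ctrl.regions_of("side","stone_center")[:2]: print(q["score"],q["box"])
```

```text
[ 580.15818777 -153.38647945]
t 6.62 pos [556.5 177.5 170.6] xang -0.337 j [0.11 0.51 1.43 0.   1.2  0.44] F [ 1.   0.6 -2.5] w 0.417 -> off [ 0.1314  0.0504 -0.3046] yaw -0.19421378794987998 rot [ 0.006 -1.     0.003]
0.79 [274.9, 249.2, 321.1, 298.6]
```

View pics/s5.png

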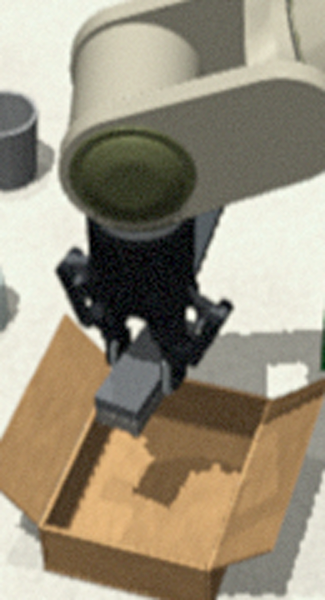

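>>> jog_arm([
  {"offset": [0.012, 0.0, -0.028], "yaw": -0.02},
  {"offset": [0.026, 0.0, -0.06], "yaw": -0.04},
  {"offset": [0.041, 0.0, -0.095], "yaw": -0.06},
  {"offset": [0.056, 0.0, -0.13], "yaw": -0.08},
  {"offset": [0.071, 0.0, -0.165], "yaw": -0.1},
  {"offset": [0.086, 0.0, -0.2], "yaw": -0.12},
  {"offset": [0.101, 0.0, -0.235], "yaw": -0.14},
  {"offset": [0.115, 0.01, -0.265], "yaw": -0.16},
  {"offset": [0.124, 0.02, -0.288], "yaw": -0.18},
  {"offset": [0.13, 0.03, -0.3], "yaw": -0.194},
  {"offset": [0.1314, 0.04, -0.3046], "yaw": -0.194},
  {"offset": [0.1314, 0.045, -0.3046], "yaw": -0.194},
])

```text
time_s: 7.72
eef_pos: [577.6, -153.9, 119.5]
ee_rot: [0.706, -0.704, 0.052, -0.05]
force: [-0.6, -0.3, -3.1]
grip_width: 0.411
```

Run:
```python
from h import *
cl,ca,s0=np.load("poses.npy")
p=cl[:2]+99*np.array([np.cos(cl[2]),np.sin(cl[2])])
plan([*p,60],cl[2]-np.pi/2)
c=cap("side");crop(c,250,90,120,150,4,"s6.png")
c=cap("top");crop(c,340,150,170,110,4.6,"t6.png")
```

```text
t 7.72 pos [ 577.6 -153.9  119.5] xang -0.145 j [-0.46  0.59  1.42  0.    1.13 -0.31] F [-0.6 -0.3 -3.1] w 0.411 -> off [0.0026 0.0595 0.0007] yaw -0.002198458074969434 rot [-0.002 -1.     0.002]
```

View pics/s6.png

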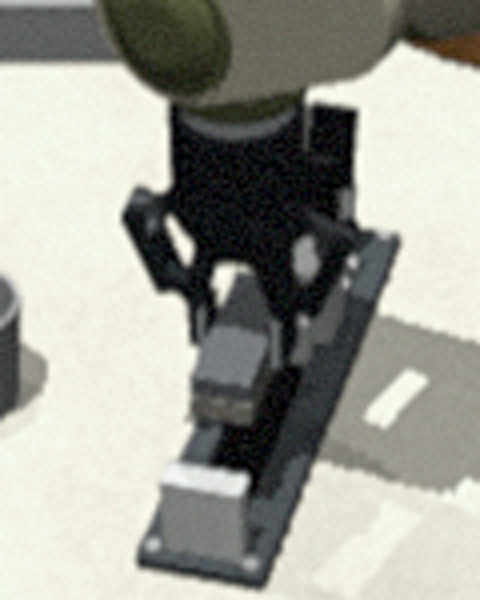

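View pics/t6.png

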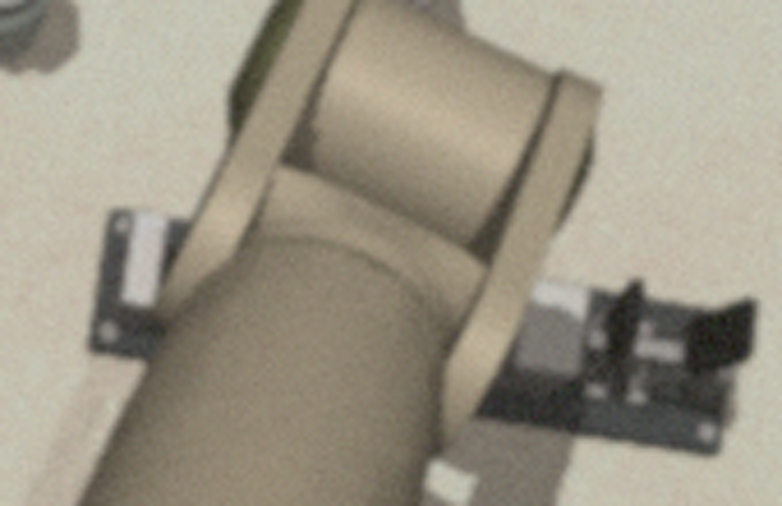

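Run:
```python
from h import *
cl,ca,s0=np.load("poses.npy")
c=cap("side")
Q=R.from_euler('z',-cl[2])
for x,y,z in((194,385,124.5),(251,398,124.5),(193,413,94.5),(247,429,94.5)):
    w=px2w(c,250+x/4-.4,90+y/4-.4,z); print(Q.apply(w-[cl[0],cl[1],0]).round(1))
# jaw top edges in the side view: fixed jaw face top + clamp outline
for x,y,z in((140,560,0),(262,588,0),(400,237,12),(163,467,62),(246,492,62)):
    w=px2w(c,250+x/4-.4,90+y/4-.4,z); print("clamp",Q.apply(w-[cl[0],cl[1],0]).round(1))
```

```text
[153.8  -8.6 124.5]
[156.4  25.4 124.5]
[144.2 -13.   94.5]
[149.7  20.7  94.5]
clamp [176.5 -39.7   0. ]
clamp [180.9  36.8   0. ]
clamp [-152.5   42.5   12. ]
clamp [158.8 -28.   62. ]
clamp [167.2  24.3  62. ]
```

>>> jog_arm([
  {"offset": [0.002, 0.01, -0.001], "yaw": 0},
  {"offset": [0.004, 0.02, -0.002], "yaw": 0},
  {"offset": [0.004, 0.03, -0.003], "yaw": 0},
  {"offset": [0.004, 0.04, -0.003], "yaw": 0},
  {"offset": [0.004, 0.05, -0.003], "yaw": 0},
  {"offset": [0.004, 0.057, -0.003], "yaw": 0},
  {"offset": [0.004, 0.059, -0.003], "yaw": 0},
  {"offset": [0.004, 0.059, -0.003], "yaw": 0},
])

```text
time_s: 8.53
eef_pos: [581.9, -155.6, 62.1]
ee_rot: [0.706, -0.705, 0.05, -0.05]
force: [-0.0, 0.1, -2.6]
grip_width: 0.414
```

Run:
```python
from h import *
cl,ca,s0=np.load("poses.npy")
p=cl[:2]+99*np.array([np.cos(cl[2]),np.sin(cl[2])])
plan([*p,55],cl[2]-np.pi/2)
c=cap("side");crop(c,270,140,90,110,5.4,"s7.png")
```

```text
t 8.53 pos [ 581.9 -155.6   62.1] xang -0.142 j [-0.46  0.68  1.45  0.    1.01 -0.32] F [-0.   0.1 -2.6] w 0.414 -> off [-0.002   0.0071  0.002 ] yaw 0.0004969779639441008 rot [-0.001 -1.     0.002]
```

View pics/s7.png

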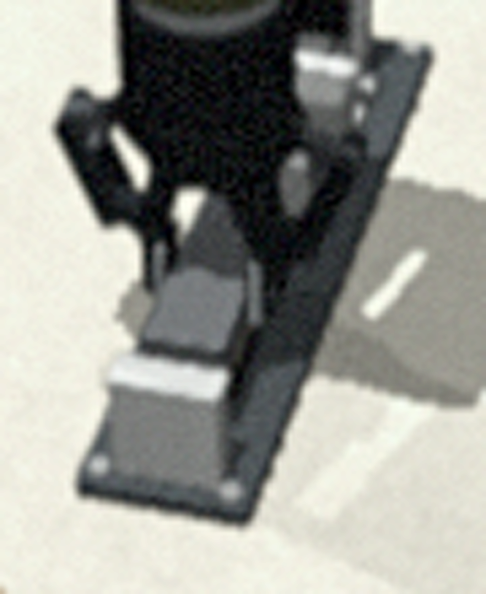

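Run:
```python
from h import *
cl,ca,s0=np.load("poses.npy")
c=cap("side")
s,_=st();t=s["eef_pos"]
e=cl[2]; u=np.array([np.cos(e),np.sin(e)]);v=np.array([-u[1],u[0]])
pts=[np.array([*(t[:2]+a*u+b*v),62.1+5]) for a in(-50,50) for b in(-18,18)]
for p in pts: print(w2px(c,p).round(1))
crop(c,284,180,44,60,10,"s8.png",pts)
im=c["img"]; crop(c,284,180,44,60,10,"s8b.png")
a=cv2.imread("pics/s8.png");b=cv2.imread("pics/s8b.png")
o=np.hstack([a,b]);o=cv2.convertScaleAbs(o,alpha=1.0);o=cv2.resize(o,(800,int(600*800/880)));cv2.imwrite("pics/s8c.png",o)
```

```text
[306.6 175.2]
[320.8 177.6]
[294.8 201.9]
[309.7 204.5]
```

View pics/s8c.png

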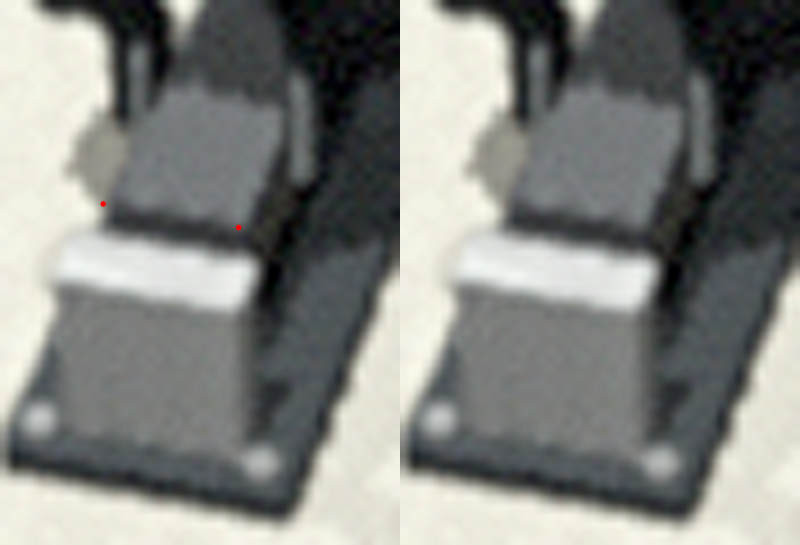

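>>> jog_arm([
  {"offset": [0.0, 0.002, 0.001], "yaw": 0},
  {"offset": [0.0, 0.004, 0.002], "yaw": 0},
  {"offset": [0.0, 0.0055, 0.002], "yaw": 0},
  {"offset": [0.0, 0.007, 0.002], "yaw": 0},
  {"offset": [0.0, 0.008, 0.002], "yaw": 0},
  {"offset": [0.0, 0.008, 0.002], "yaw": 0},
])

```text
time_s: 9.13
eef_pos: [582.6, -153.9, 55.1]
ee_rot: [0.706, -0.705, 0.05, -0.051]
force: [0.3, 0.4, -2.5]
grip_width: 0.415
```

>>> jog_arm([
  {"offset": [0.0, 0.001, 0.0], "yaw": 0},
  {"offset": [0.0, 0.0015, 0.0], "yaw": 0},
  {"offset": [0.0, 0.002, 0.0], "yaw": 0},
])

```text
time_s: 9.38
eef_pos: [582.7, -153.9, 54.9]
ee_rot: [0.706, -0.705, 0.05, -0.051]
force: [-9.2, 3.1, 18.4]
grip_width: 0.413
```

Contact with the bed (about 20 N). I'll ease the push and release.

>>> jog_arm([
  {"offset": [0.0, 0.0, 0.0], "yaw": 0},
  {"offset": [0.0, 0.0, 0.0], "yaw": 0},
])

```text
time_s: 9.55
eef_pos: [582.9, -154.1, 55.3]
ee_rot: [0.706, -0.705, 0.049, -0.051]
force: [0.2, -1.1, -3.0]
grip_width: 0.417
```

>>> jog_arm([
  {"offset": [0.0, 0.0, 0.0], "yaw": 0},
  {"offset": [0.0, 0.0, 0.0], "yaw": 0},
  {"offset": [0.0, 0.0, 0.0], "yaw": 0},
  {"offset": [0.0, 0.0, 0.0], "yaw": 0},
  {"offset": [0.0, 0.0, 0.0], "yaw": 0},
], fingers=0.06)

```text
time_s: 9.97
eef_pos: [583.0, -154.1, 55.3]
ee_rot: [0.705, -0.705, 0.049, -0.051]
force: [-0.0, 0.2, 0.4]
grip_width: 0.7
```

>>> jog_arm([
  {"offset": [0.0, -0.01, 0.0], "yaw": 0},
  {"offset": [0.0, -0.03, 0.0], "yaw": 0},
  {"offset": [0.0, -0.06, 0.0], "yaw": 0},
  {"offset": [0.0, -0.09, 0.0], "yaw": 0},
  {"offset": [0.0, -0.12, 0.0], "yaw": 0},
  {"offset": [0.0, -0.135, 0.0], "yaw": 0},
  {"offset": [0.0, -0.135, 0.0], "yaw": 0},
])

```text
time_s: 10.55
eef_pos: [583.9, -154.7, 195.2]
ee_rot: [-0.704, 0.706, -0.047, 0.053]
force: [-0.3, 0.9, -0.1]
grip_width: 0.702
```

Run:
```python
from h import *
cl,ca,s0=np.load("poses.npy")
p=cl[:2]-100*np.array([np.cos(cl[2]),np.sin(cl[2])])
print(p)
plan([*p,160],cl[2])
c=cap("side");crop(c,270,100,100,140,4.2,"s9.png")
```

```text
[ 551.88468745 -350.36772013]
t 10.55 pos [ 583.9 -154.7  195.2] xang -0.142 j [-0.45  0.52  1.33  0.    1.28 -0.31] F [-0.3  0.9 -0.1] w 0.702 -> off [-0.0044  0.0355 -0.1982] yaw -1.5700547371564921 rot [ 0.01  -1.    -0.002]
```

View pics/s9.png

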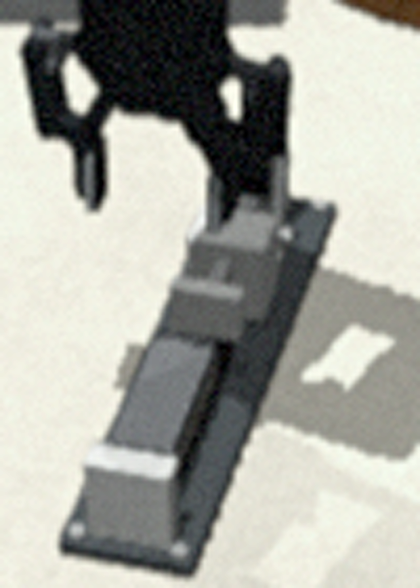

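Run:
```python
from h import *
cl,ca,s0=np.load("poses.npy")
Q=R.from_euler('z',-cl[2])
c=cap("side")
for x,y in((243,68),(290,72),(218,119),(262,126)):
    w=px2w(c,270+x/4.2-.4,100+y/4.2-.4,130); print(Q.apply(w-[cl[0],cl[1],0]).round(1))
c=cap("top")
for x,y in((645,155),(630,255),(772,178),(765,240)):
    w=px2w(c,350+x/5-.4,180+y/5-.4,130); print(Q.apply(w-[cl[0],cl[1],0]).round(1))
```

```text
[-120.4  -11.2  130. ]
[-123.4   17.4  130. ]
[-65.9 -12.4 130. ]
[-65.6  14.6 130. ]
[-69.4 -13.1 130. ]
[-67.4  33.9 130. ]
[-127.7  -11.8  130. ]
[-127.2   17.3  130. ]
```

>>> jog_arm([
  {"offset": [0.0, 0.0, -0.02], "yaw": 0.12},
  {"offset": [0.0, 0.0, -0.04], "yaw": 0.24},
  {"offset": [0.0, 0.0, -0.06], "yaw": 0.36},
  {"offset": [0.0, 0.0, -0.08], "yaw": 0.48},
  {"offset": [0.0, 0.0, -0.1], "yaw": 0.6},
  {"offset": [0.0, 0.0, -0.12], "yaw": 0.72},
  {"offset": [0.0, 0.0, -0.14], "yaw": 0.84},
  {"offset": [-0.002, 0.0, -0.16], "yaw": 0.96},
  {"offset": [-0.004, 0.0, -0.175], "yaw": 1.08},
  {"offset": [-0.004, 0.0, -0.188], "yaw": 1.2},
  {"offset": [-0.004, 0.0, -0.195], "yaw": 1.32},
  {"offset": [-0.004, 0.0, -0.198], "yaw": 1.44},
], fingers=0.085, grip_force=25)

```text
time_s: 11.7
eef_pos: [549.5, -350.3, 187.7]
ee_rot: [0.496, -0.495, 0.505, -0.504]
force: [0.7, 0.8, 0.5]
grip_width: 0.993
```

Run:
```python
from h import *
cl,ca,s0=np.load("poses.npy")
p=cl[:2]-100*np.array([np.cos(cl[2]),np.sin(cl[2])])
plan([*p,160],cl[2])
c=cap("side");crop(c,270,70,100,140,4.2,"s10.png")
c=cap("top");crop(c,340,150,190,110,4.2,"t10.png")
```

```text
t 11.7 pos [ 549.5 -350.3  187.7] xang -1.589 j [-0.75  0.64  1.15  0.    1.35  0.84] F [0.7 0.8 0.5] w 0.993 -> off [0.0001 0.0276 0.0024] yaw 0.12415308234064604 rot [-0.003 -1.    -0.001]
```

View pics/s10.png

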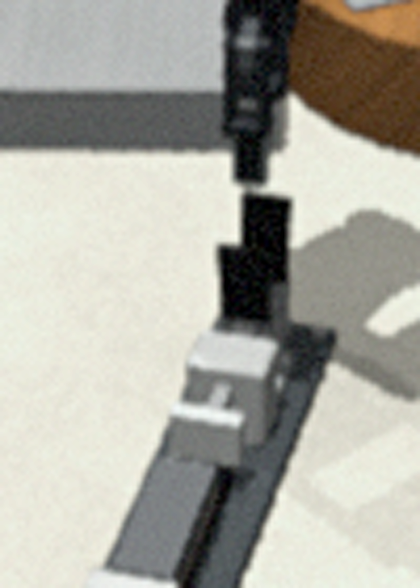

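View pics/t10.png

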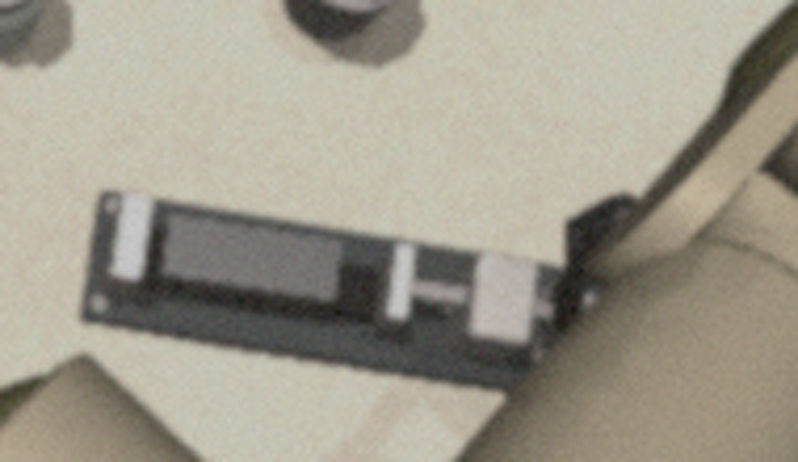

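>>> jog_arm([
  {"offset": [-0.001, 0.005, 0.001], "yaw": 0.08},
  {"offset": [-0.001, 0.015, 0.001], "yaw": 0.124},
  {"offset": [-0.001, 0.025, 0.001], "yaw": 0.124},
  {"offset": [-0.001, 0.033, 0.001], "yaw": 0.124},
  {"offset": [-0.001, 0.038, 0.001], "yaw": 0.124},
  {"offset": [-0.001, 0.038, 0.001], "yaw": 0.124},
])

```text
time_s: 12.3
eef_pos: [550.3, -348.1, 148.2]
ee_rot: [0.465, -0.465, 0.534, -0.531]
force: [0.2, 0.3, -0.0]
grip_width: 0.999
```

Run:
```python
from h import *
cl,ca,s0=np.load("poses.npy")
u=np.array([np.cos(cl[2]),np.sin(cl[2])]);v=np.array([-u[1],u[0]])
p=cl[:2]-98*u+1.5*v
plan([*p,104],cl[2])
c=cap("side");crop(c,290,60,80,110,5,"s11.png")
```

```text
t 12.3 pos [ 550.3 -348.1  148.2] xang -1.706 j [-0.74  0.68  1.2   0.    1.27  0.96] F [ 0.2  0.3 -0. ] w 0.999 -> off [0.0002 0.0442 0.0005] yaw 0.0074683020443133685 rot [-0.004 -1.    -0.003]
```

View pics/s11.png

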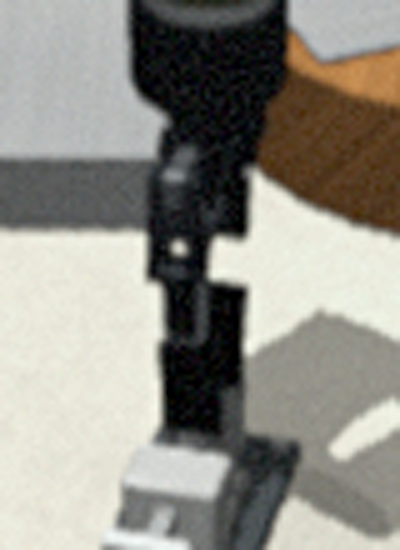

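>>> jog_arm([
  {"offset": [0.0, 0.006, 0.0], "yaw": 0.0},
  {"offset": [0.0, 0.012, 0.0], "yaw": 0.0},
  {"offset": [0.0, 0.018, 0.0], "yaw": 0},
  {"offset": [0.0, 0.022, 0.0], "yaw": 0},
])

```text
time_s: 12.68
eef_pos: [550.3, -348.1, 126.2]
ee_rot: [0.465, -0.465, 0.534, -0.531]
force: [0.4, 0.4, -0.2]
grip_width: 0.995
```

>>> jog_arm([
  {"offset": [0.0, 0.008, 0.0], "yaw": 0.0},
  {"offset": [0.0, 0.016, 0.0], "yaw": 0.0},
  {"offset": [0.0, 0.022, 0.0], "yaw": 0},
  {"offset": [0.0, 0.023, 0.0], "yaw": 0},
])

```text
time_s: 13.02
eef_pos: [549.8, -347.6, 101.5]
ee_rot: [0.465, -0.465, 0.535, -0.53]
force: [-0.9, -0.4, -0.3]
grip_width: 0.999
```

Run:
```python
from h import *
c=cap("side");crop(c,290,60,80,110,5,"s12.png")
s,_=st();print(s["force"],s["eef_pos"],s["grip_width"])
```

```text
[-0.0375723  -0.46701846  0.54397523] [ 549.98883584 -347.7605716   102.14314641] 0.9933280609365448
```

View pics/s12.png

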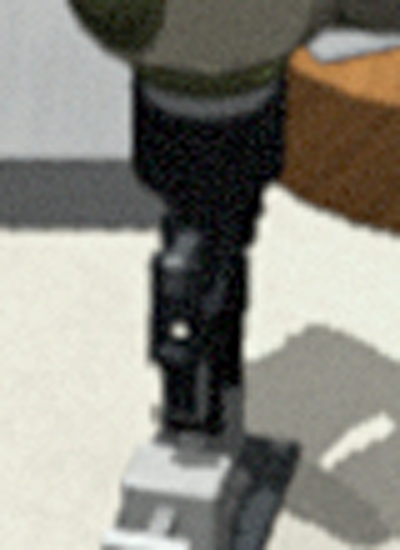

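>>> jog_arm([
  {"offset": [0, 0, 0], "yaw": 0},
  {"offset": [0, 0, 0], "yaw": 0},
  {"offset": [0, 0, 0], "yaw": 0},
  {"offset": [0, 0, 0], "yaw": 0},
  {"offset": [0, 0, 0], "yaw": 0},
  {"offset": [0, 0, 0], "yaw": 0},
  {"offset": [0, 0, 0], "yaw": 0},
], fingers=0.02, grip_force=25)

```text
time_s: 13.65
eef_pos: [550.8, -347.2, 103.8]
ee_rot: [0.466, -0.464, 0.534, -0.531]
force: [0.3, 6.5, 7.8]
grip_width: 0.346
```

Run:
```python
from h import *
c=cap("side");crop(c,270,90,100,150,4,"s13.png")
c=cap("top");crop(c,340,150,190,110,4.2,"t13.png")
s,_=st();print(s["force"],s["eef_pos"],s["grip_width"])
```

```text
[-0.68478061  6.39436552  9.17341842] [ 550.73555449 -347.24414255  103.78175641] 0.3425185256834289
```

View pics/s13.png

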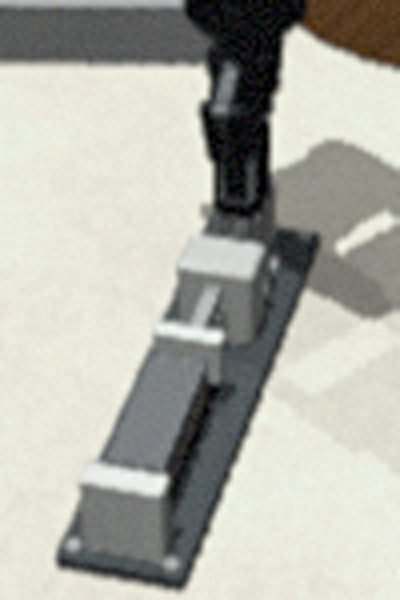

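View pics/t13.png

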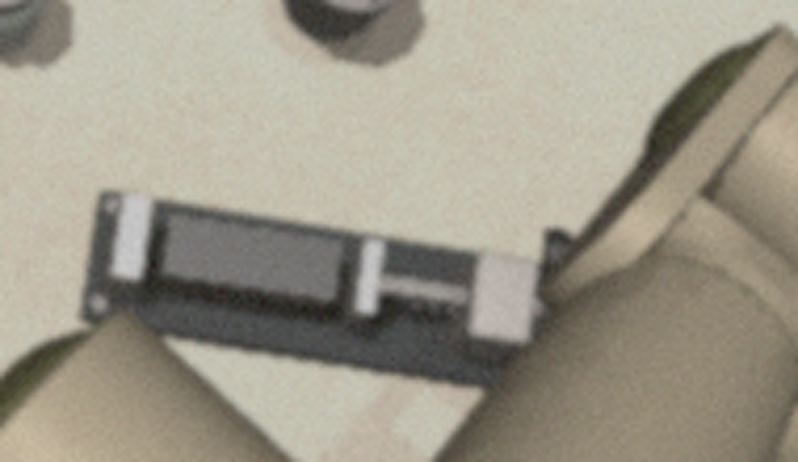

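>>> jog_arm([
  {"offset": [0, 0, 0], "yaw": 0},
  {"offset": [0, 0, 0], "yaw": 0},
  {"offset": [0, 0, 0], "yaw": 0},
  {"offset": [0, 0, 0], "yaw": 0},
  {"offset": [0, 0, 0], "yaw": 0},
  {"offset": [0, 0, 0], "yaw": 0},
  {"offset": [0, 0, 0], "yaw": 0},
], fingers=0.075, grip_force=25)

```text
time_s: 14.33
eef_pos: [550.7, -347.4, 103.9]
ee_rot: [0.466, -0.464, 0.534, -0.531]
force: [0.5, -0.5, -0.1]
grip_width: 0.884
```

>>> jog_arm([
  {"offset": [0, 0, 0], "yaw": 0},
  {"offset": [0, 0, 0], "yaw": 0},
  {"offset": [0, 0, 0], "yaw": 0},
  {"offset": [0, 0, 0], "yaw": 0},
  {"offset": [0, 0, 0], "yaw": 0},
  {"offset": [0, 0, 0], "yaw": 0},
  {"offset": [0, 0, 0], "yaw": 0},
], fingers=0.02, grip_force=25)

```text
time_s: 14.92
eef_pos: [551.4, -347.3, 105.5]
ee_rot: [0.466, -0.464, 0.534, -0.532]
force: [-0.5, 4.9, 10.4]
grip_width: 0.346
```

Run:
```python
from h import *
c=cap("side");crop(c,270,90,100,150,4,"s14.png")
c=cap("top");crop(c,340,150,190,110,4.2,"t14.png")
s,_=st();print(s["force"],s["eef_pos"],s["grip_width"])
```

```text
[-0.95511313  4.81647109  8.728323  ] [ 551.3804202  -347.33656024  105.50554038] 0.3396010042784721
```

View pics/s14.png

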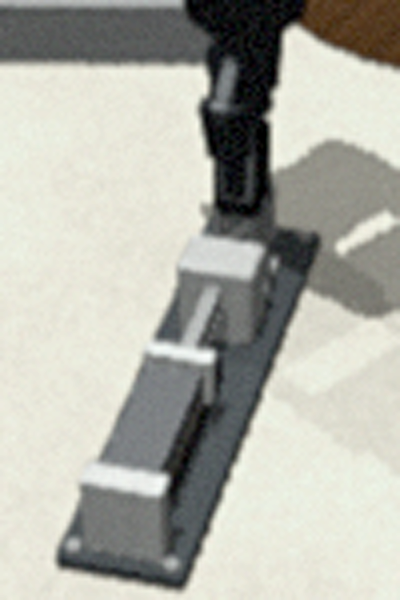

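View pics/t14.png

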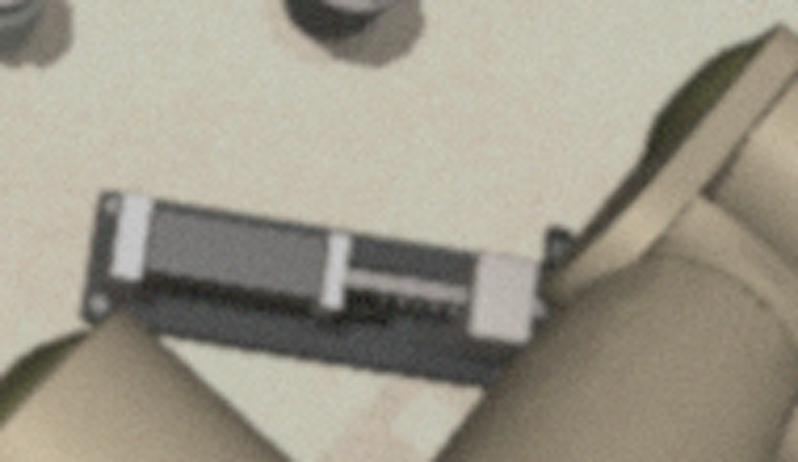

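>>> jog_arm([
  {"offset": [0, 0, 0], "yaw": 0},
  {"offset": [0, 0, 0], "yaw": 0},
  {"offset": [0, 0, 0], "yaw": 0},
  {"offset": [0, 0, 0], "yaw": 0},
  {"offset": [0, 0.001, 0], "yaw": 0},
  {"offset": [0, 0.002, 0], "yaw": 0},
  {"offset": [0, 0.002, 0], "yaw": 0},
], fingers=0.075, grip_force=25)

```text
time_s: 15.6
eef_pos: [551.3, -347.4, 103.2]
ee_rot: [0.466, -0.464, 0.534, -0.532]
force: [0.3, -0.0, -0.2]
grip_width: 0.874
```

>>> jog_arm([
  {"offset": [0, 0, 0], "yaw": 0},
  {"offset": [0, 0, 0], "yaw": 0},
  {"offset": [0, 0, 0], "yaw": 0},
  {"offset": [0, 0, 0], "yaw": 0},
  {"offset": [0, 0, 0], "yaw": 0},
  {"offset": [0, 0, 0], "yaw": 0},
  {"offset": [0, 0, 0], "yaw": 0},
  {"offset": [0, 0, 0], "yaw": 0},
  {"offset": [0, 0, 0], "yaw": 0},
], fingers=0.02, grip_force=25)

```text
time_s: 16.35
eef_pos: [551.6, -347.4, 104.3]
ee_rot: [0.466, -0.464, 0.533, -0.532]
force: [-1.0, 2.8, 6.1]
grip_width: 0.599
```

Run:
```python
from h import *
c=cap("side");crop(c,220,90,150,270,2.2,"s15.png")
c=cap("top");crop(c,340,150,190,110,4.2,"t15.png")
s,_=st();print(s["force"],s["eef_pos"],s["grip_width"]*85.4)
```

```text
[-0.8963964   3.08874016  5.90824206] [ 551.57433163 -347.38012871  104.25898816] 51.37865590738803
```

View pics/s15.png

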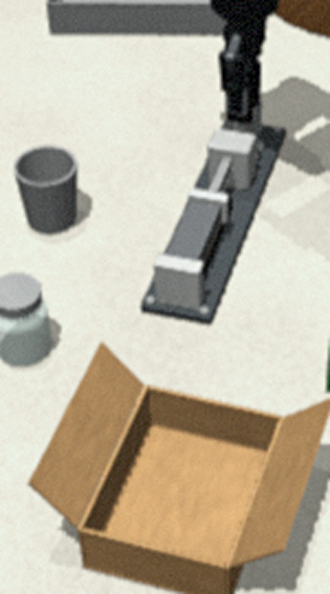

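View pics/t15.png

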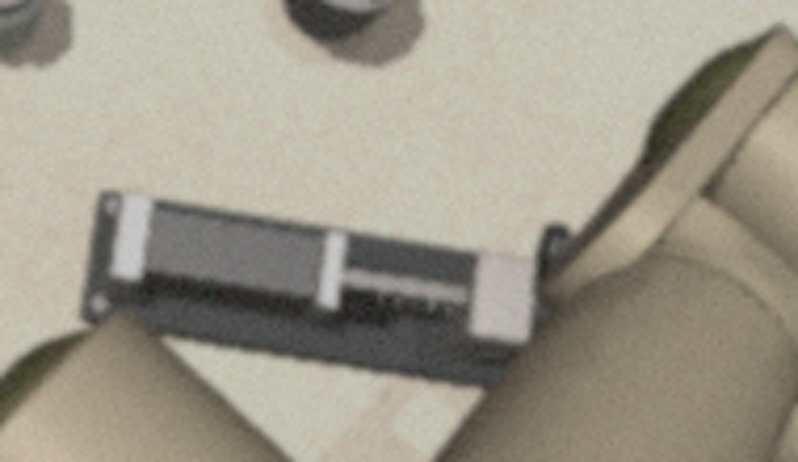

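>>> jog_arm([
  {"offset": [0, 0, 0], "yaw": 0},
  {"offset": [0, 0, 0], "yaw": 0},
  {"offset": [0, 0, 0], "yaw": 0},
  {"offset": [0, 0, 0], "yaw": 0},
  {"offset": [0, 0, 0], "yaw": 0},
  {"offset": [0, 0, 0], "yaw": 0},
])

```text
time_s: 16.95
eef_pos: [551.6, -347.4, 104.4]
ee_rot: [0.466, -0.464, 0.533, -0.532]
force: [-1.8, 1.0, 1.9]
grip_width: 0.598
```

Run:
```python
from h import *
s,_=st();print(s["force"],s["eef_pos"],s["grip_width"]*85.4)
print(ctrl.finish_job())
```

```text
[-1.77736479  0.97229065  1.91452862] [ 551.57641152 -347.37814991  104.36322594] 51.03192472911896
the job is handed in; nothing more can be done
None
```

I handed the job in at about 17 s with the stone clamped and the levers still held squeezed; no verdict was reported. I folded both carton flaps wide open, laid the stone flat and lengthways on the clamp bed and let go of it. I then pumped the levers three times at a 25 N grip.

- **Levers:** the first two squeezes ran full, to about 29 mm over the levers. The third stopped part-way at about 51 mm and held there, as expected when the stone is held at both ends.
- **Stone:** the last pictures show it flat and in line with the bed, with no visible gap at either jaw.
- **Flaps and bystanders:** both flaps are still open. The jar and cup look undisturbed. The brush was outside the last crops, but the arm never went near it.
- **Disagreement:** the two cameras' estimates of the clamp's position differed by a few mm. I corrected the lay-down from the close-up view, and nothing that followed suggested a problem.
- **Not measured:** I could not read the force between the jaw and the stone directly. From the grip it should be about 29 N.

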